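Push out the air cleaner's locked filter slide with the pin tool

TASK

The air cleaner's filter is due for a change: take the square-handled pin tool from its block, press the recessed release in the filter slide right down with its tip and, keeping it down, push the slide out of the front to its stop. Then stand the pin tool upright in its own block again, pushed down to its collar. Touch the slide only with the tool, and leave the plants and other things where they are.

Things in the scene. Friction and masses are not known exactly. Their poses are not given: they have to be found in the camera images.
- air_cleaner: Low off-white table-top air cleaner, 240 x 180 mm, 88 mm high, fixed to the table, with a round dark fan grille on its rear top. Origin: on the table, 100 mm behind its front face on the centre line. Its -x axis is the front, where the filter slide comes out (turned up to 0.4 rad from facing the robot); z up. The slide lies between two 43 mm wide side walls that stand 4 mm above its top.
- filter_slide (a joint): How far the grey filter slide (86 mm wide, 24 mm thick, top 84 mm above the table, with four ribs near its front edge) has come out along the cleaner's -x, in m: 0 home, 0.072 at its stop. It runs level and stiffly (about 1.5 N). A catch under it locks it within 1 mm, and again every 18 mm of the way up to about 65 mm, whenever the release is not held at least 5.5 mm down; it is a pawl, so once it is past 65 mm it cannot go back by itself.
- release (a joint): How far the release is pressed down in its well, in m: 0 up, 0.007 at its bottom. Sprung: about 2.5 N starts it, 5.6 N holds it at the bottom. It travels along with the slide.
- well_mouth (a point): Centre of the mouth of the recessed release's well in the slide's top: a square 16 x 16 mm well with a dark raised rim (drawn only), upright, sides square to the cleaner, straight walls reaching 24 mm down. The release's flat off-white top fills its bottom, 12 mm below the mouth when up and 19 mm when fully down. At home it lies 20 mm to the front of the cleaner's origin, 84 mm above the table; it moves with the slide, and pushing on the well's wall pushes the slide.
- slide_front (a point): Middle of the slide's front top edge, 88 mm to the front of the well; 8 mm proud of the cleaner's front face when home.
- pin_tool: Loose pin tool, 142 mm long, about 0.12 kg: a round steel pin 10 mm thick and 60 mm long, a round steel collar 28 mm across and 6 mm high above it, then a square wooden handle 22 x 22 mm, 76 mm long, with a flat end (sides along the tool's x and y). Origin at the pin's tip; z runs up the tool to the handle. At the start it stands upright in its block, collar resting on the block.
- pin_tip (a point): The pin's tip (the origin of the pin tool); its end is 7 mm across, widening to 10 mm within 2.5 mm.
- pin_handle (a point): Centre of the pin tool's square handle, 104 mm above its tip.
- pin_block: Wooden block 80 x 80 mm, 66 mm high, fixed, the pin tool's stand. Origin at the centre of its underside. In its centre an upright round hole 15 mm across (mouth widened by 3 mm all round), 63 mm deep. The collar of a tool put back rests on the block's top, with the pin's tip 6 mm above the table.
- pin_block_mouth (a point): Centre of the hole's mouth in the pin block's top, 66 mm above the table.
- dibber: A different tool, not needed: broad dibber with a ball-ended round handle (ball 40 mm across, top 152 mm above the table) and a 22 mm shaft too thick for the well; it stands in a like block on the other side (the two sides may be swapped). Origin at its tip.
- plant_a: Potted succulent in a black pot 72 mm across, about 110 mm high with its leaves, loose; a bystander. Origin at the centre of the pot's underside.
- plant_b: Potted succulent in a black pot 72 mm across, about 110 mm high with its leaves, loose; a bystander. Origin at the centre of the pot's underside.
- plant_c: Potted succulent (a lower pot) in a black pot 72 mm across, about 110 mm high with its leaves, loose; a bystander. Origin at the centre of the pot's underside.
- plant_d: Potted succulent in a black pot 72 mm across, about 110 mm high with its leaves, loose; a bystander. Origin at the centre of the pot's underside.
- clay_dish: Empty terracotta dish, 140 mm across, 40 mm high, loose; a bystander. Origin at the centre of its underside.
- feed_jar: Amber jar, 72 mm across, 100 mm high, loose; a bystander. Origin at the centre of its underside.
- trowel: Small flat trowel with a wooden handle, lying loose on the table, 280 mm long along its x, handle towards its -x; a bystander. Origin on the table under its middle.
Not all that is in view belongs to the job. What is shaped like the pin_tool but pink or yellow is not meant.

How it is judged:
By the outcome, as a careful person would: the job done as asked, in the order asked, and still so for the second after the job is handed in, with the robot touching nothing.
It also fails if it takes over 61 s, if anything falls off the work surface, if the arm or the gripper's body presses on something with over 40 N, if the wrist force passes 120 N, or if a joint passes its speed limit or range.

ROBOT

A 6-joint arm with a two-finger parallel gripper is mounted at the origin on the work surface. World frame = base frame: x ahead of the robot, y to its left, z up, the work surface at z = 0. Lengths are in m, angles in rad, forces in N, time in s.
With the tool pointing down it reaches from about 0.375 to 0.9 m from the base axis. Payload 3.1 kg.
Tool frame: the origin (TCP) lies midway between the tips of the shut fingers; the grasp point (between the pads) lies 19 mm behind it (r.pinch_z is the distance from the TCP to the grasp point, in m); y points along the fingers, z is the direction in which the jaws open and shut, and the axes are right-handed (so a half turn about y gives the same grasp; the last joint's range is limited). The gripper opens to 85 mm and grips with 20 to 120 N. Pads are 22 mm wide; open, the fingers measure 114 mm over their backs; the gripper's body (76 mm by 85 mm) begins 54 mm behind the grasp point. The pads swing forward as they close: fully open they stand 13 mm farther back than shut.
Start: joints at [-1.514, 0.527, 1.433, -0, 1.181, -0.178], TCP at [0.146, -0.608, 0.2] pointing down, gripper open.
Joint ranges: [-3.08, 3.08], [-0.75, 2.2], [0.22, 2.44], [-1.43, 4.57], [0, 2.65], [-2.85, 2.85]. Speed limits (rad/s): [2.79, 2.79, 3.14, 3.14, 3.14, 3.14].

INTERFACE

Orientations are given as a unit quaternion [x, y, z, w].
In Python, from cell import r, cams gives the robot as it stands. The module is installed in compiled form; this text tells all that it offers.
- The arm moves only by the shell command python3 -m inch 'ROWS'. ROWS is JSON, a list that holds one entry, the list of rows, each a list of 7 numbers: the shift along the tool's x, y, z in cm, then the turn, a rotation vector about the tool's x, y, z in degrees, then the finger opening in cm, from 0 to 8.54. A call has 1 to 12 rows; each row is the pose to reach, as a shift and turn from the pose measured when the call began, along the tool's axes at that moment; what a row does not reach only later rows make up. A row lasts 1/8 s, in which the tool goes at most 62.5 mm and 10.7 degrees, less where a joint would pass 70% of its speed; a pose out of reach is approached as far as the arm can. A call with a gripper value outside its range is refused whole. The fingers move at their own pace and stop on an object; the grip force is fixed at half the most. Time passes only in rows, so rows that repeat a pose let the fingers close. It gives the time, the measured TCP pose, the force and the opening at its end, in the units of the state.
- r.sense(): the state, without advancing time (a new reading comes with each control period).
- cams.grab_frame(name): name is "scene" or "side" or "wrist"; returns a dict with "frame" (480x640x3 uint8, blue, green, red), "z_map" (480x640 float32, m along the optical axis (not along the pixel's ray), 0 where there is no reading), "vertical_fov" (degrees; the focal length in pixels is half the picture's height over the tangent of half this angle, whatever the lens; pixels are square), "cx", "cy" (the principal point, pixels), "dist" ([k1, k2, p1, p2, k3] as OpenCV has them; the pictures are not rectified), "rvec" (rotation vector, rad) and "tvec" (3), from world to camera coordinates, as OpenCV has them. Camera axes: x right, y down, z forward; pixel columns grow to the right and rows downward; lengths in m; the calibration is good to about 2 mm. A picture is of the moment at which its call begins.
- r.hand_in(): hands the job in, once; it reports no verdict.
The state is a dict: "clock": time; "qpos": joint angles; "qvel": joint speeds; "effort": joint torques, N m; "ee_pos": TCP position; "orientation": TCP orientation; "contact_force": force on the tool from outside, world axes, zero at the start; "wrist_torque": the same for the moment, N m; "width": finger opening in m.
Only numpy, scipy, OpenCV 4.12 (cv2) and the standard library are available. Lean on these libraries where they do the work, as an engineer would, in place of code of your own. Each camera call takes 0.05 s, during which the arm holds its last target.

## Working session

There is one attempt and no reset: what is moved stays moved. The work goes in short steps, Python scripts to look and compute and a shell command to move; the robot and the scene stay as the last step left them, time stands still between calls to the robot, and variables do not carry over. Pictures are saved under pics/ and viewed, and the job is handed in when it is done.

```bash
mkdir -p pics; ls; cat > h.py <<'E'
import numpy as np, cv2
from cell import r, cams
def grab(n,save=None):
    d=cams.grab_frame(n)
    if save: cv2.imwrite('pics/'+save+'.png',d['frame'])
    f=240/np.tan(np.radians(d['vertical_fov'])/2)
    d['K']=np.array([[f,0,d['cx']],[0,f,d['cy']],[0,0,1.]])
    d['R']=cv2.Rodrigues(np.array(d['rvec'],float))[0]; d['t']=np.array(d['tvec'],float).ravel()
    d['D']=np.array(d['dist'],float)
    return d
def ray(d,px):
    u=cv2.undistortPoints(np.array(px,float).reshape(-1,1,2),d['K'],d['D']).reshape(-1,2)
    c=-d['R'].T@d['t']
    v=np.c_[u,np.ones(len(u))]@d['R']
    return c,v
def onz(d,px,z):
    c,v=ray(d,px); return c+v*((z-c[2])/v[:,2])[:,None]
def proj(d,P):
    return cv2.projectPoints(np.array(P,float).reshape(-1,1,3),np.array(d['rvec'],float),d['t'],d['K'],d['D'])[0].reshape(-1,2)
def cloud(d):
    g=np.mgrid[0:480,0:640]; px=np.c_[g[1].ravel(),g[0].ravel()]
    c,v=ray(d,px); z=d['z_map'].ravel()
    return (c+v*z[:,None]).reshape(480,640,3)
E
python3 - <<'E'
from h import *
for n in ['scene','side','wrist']:
    d=grab(n,n+'0'); print(n,-d['R'].T@d['t'],d['R'][2],d['vertical_fov'],d['D'])
s=r.sense(); print(s, r.pinch_z)
E
```

```text
pics
scene [ 1.33314121 -0.09035945  1.27436533] [-0.56683036  0.08011317 -0.81993001] 46.34134623621911 [0.00406163 0.         0.         0.         0.        ]
side [-0.21174246  0.90914477  1.09621687] [ 0.47351884 -0.59559586 -0.64888017] 47.28761647336164 [-0.08499298  0.          0.          0.          0.        ]
wrist [ 0.21146715 -0.5916079   0.37406111] [-0.25866905 -0.06081606 -0.96404965] 70.95573722568338 [0.01045136 0.         0.         0.         0.        ]
{'clock': 0.15, 'qpos': array([-1.51351862e+00,  5.28271545e-01,  1.43358541e+00,  9.97221289e-06,
        1.18141794e+00, -1.78507180e-01]), 'qvel': array([-6.31153037e-05, -3.73922292e-03, -4.26498943e-03, -5.39267303e-05,
       -1.93371482e-03,  3.41001280e-04]), 'effort': array([ 9.50661160e-04, -4.42744231e+01, -1.78274810e+01, -2.49792556e-04,
        5.64588539e-03,  5.79315454e-06]), 'ee_pos': array([ 0.14599674, -0.60710012,  0.19955403]), 'orientation': array([-0.08312893,  0.70279195, -0.701605  ,  0.0832075 ]), 'contact_force': array([-0.43681458, -1.30495394, -0.02982658]), 'wrist_torque': array([-0.01606774,  0.02180926,  0.00747377]), 'width': 0.08553968227211803} 0.0187
```

View pics/scene0.png

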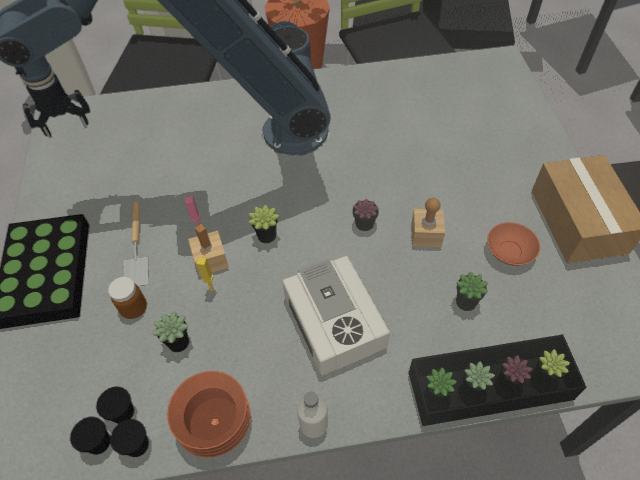

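View pics/side0.png

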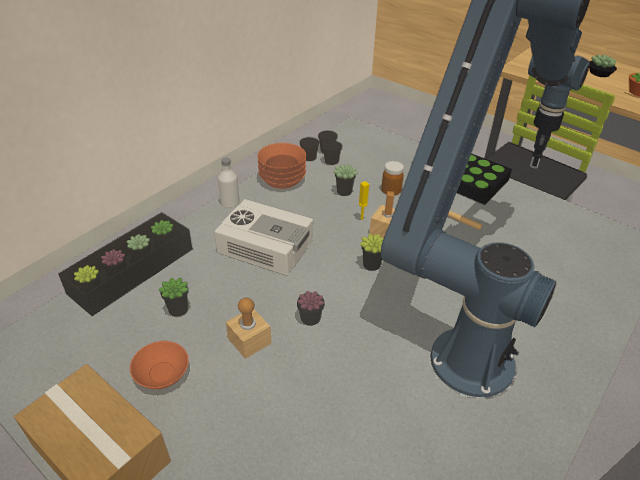

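View pics/wrist0.png

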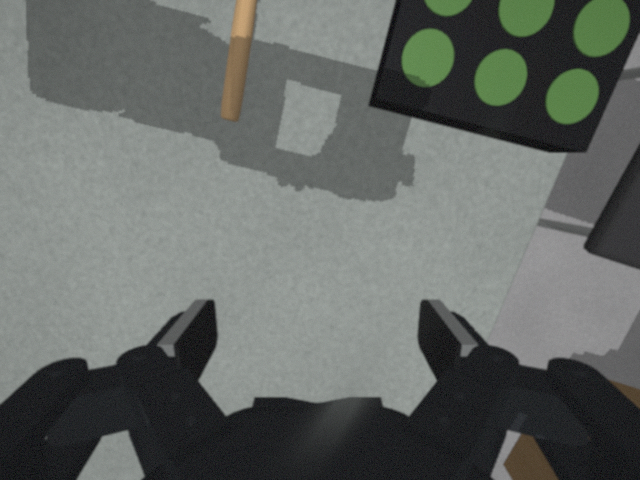

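```bash
python3 - <<'E'
from h import *
a=cv2.imread('pics/scene0.png')
c=cv2.resize(a[180:310,150:310],None,fx=4.5,fy=4.5,interpolation=cv2.INTER_CUBIC); cv2.imwrite('pics/cropA.png',c)
c=cv2.resize(a[245:380,270:400],None,fx=4.4,fy=4.4,interpolation=cv2.INTER_CUBIC); cv2.imwrite('pics/cropB.png',c)
E
```

```text
(no output)
```

View pics/cropA.png

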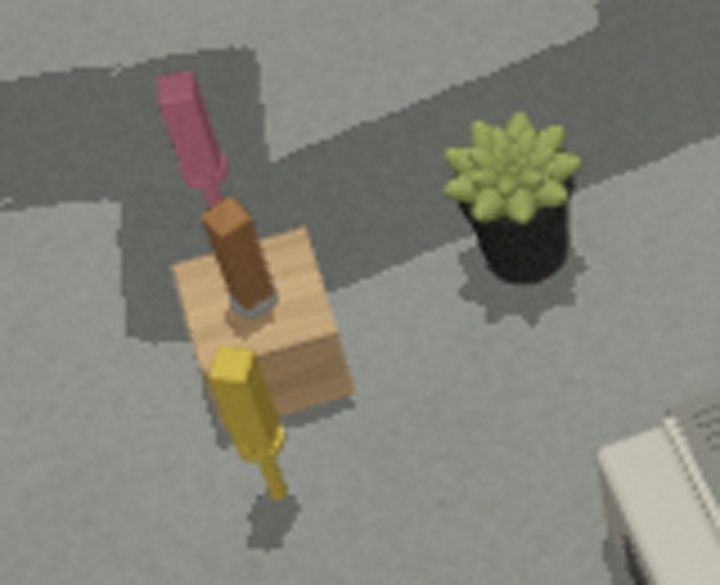

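View pics/cropB.png

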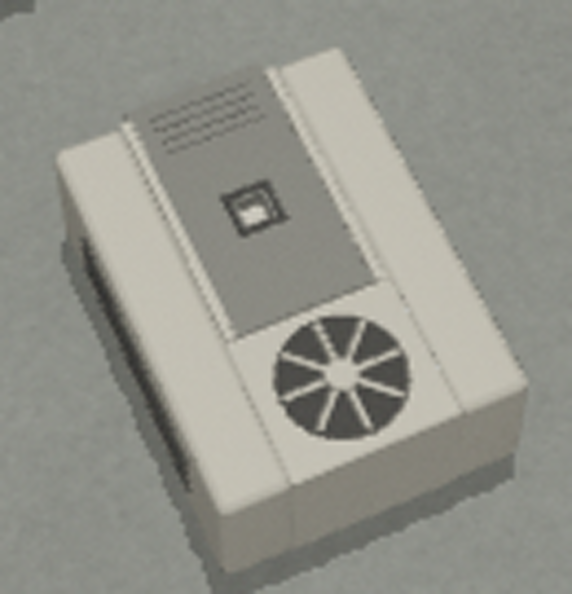

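```bash
python3 - <<'E'
from h import *
d=grab('scene'); s=grab('side'); 
A=lambda p:(np.array(p,float)+.5)/4.5-.5+[150,180]
B=lambda p:(np.array(p,float)+.5)/4.4-.5+[270,245]
P=cloud(d)
np.set_printoptions(precision=4,suppress=True)
print('handle top',onz(d,A([[203,218],[236,199],[252,222],[218,238],[228,219]]),.148))
print('block top',onz(d,A([[172,267],[305,228],[340,335],[256,301]]),.066))
print('well',onz(d,B([[220,197],[270,179],[288,217],[240,237],[254.5,207.5]]),.084))
print('cleaner outer top',onz(d,B([[58,155],[340,48],[527,382],[225,515]]),.088))
print('decoys top pink,yellow',onz(d,A([[177,88],[234,366]]),.142), onz(d,A([[212,203],[280,497]]),0))
for n,p in dict(pink=(192,200),yellow=(204,265),handle=(201,229),well=(327,292),jar=(123,290),plantg=(264,217)).items():
    print(n,P[p[1],p[0]])
a=s['frame']; cv2.imwrite('pics/sideA.png',cv2.resize(a[165:275,330:450],None,fx=5,fy=5,interpolation=2)); cv2.imwrite('pics/sideB.png',cv2.resize(a[190:280,205:325],None,fx=6,fy=6,interpolation=2))
E
```

```text
handle top [[ 0.4507 -0.3029  0.148 ]
 [ 0.4406 -0.2843  0.148 ]
 [ 0.4582 -0.276   0.148 ]
 [ 0.4661 -0.295   0.148 ]
 [ 0.4538 -0.2891  0.148 ]]
block top [[ 0.4197 -0.3374  0.066 ]
 [ 0.4045 -0.2585  0.066 ]
 [ 0.4851 -0.2422  0.066 ]
 [ 0.4527 -0.2893  0.066 ]]
well [[ 0.6421 -0.0171  0.084 ]
 [ 0.6353  0.0122  0.084 ]
 [ 0.6611  0.018   0.084 ]
 [ 0.6691 -0.0102  0.084 ]
 [ 0.652   0.0007  0.084 ]]
cleaner outer top [[ 0.6021 -0.103   0.088 ]
 [ 0.558   0.066   0.088 ]
 [ 0.7831  0.1252  0.088 ]
 [ 0.8302 -0.0434  0.088 ]]
decoys top pink,yellow [[ 0.3484 -0.3166  0.142 ]
 [ 0.5489 -0.2901  0.142 ]] [[ 0.3238 -0.3249  0.    ]
 [ 0.5473 -0.2916  0.    ]]
pink [ 0.3562 -0.3079  0.146 ]
yellow [ 0.5559 -0.2863  0.1336]
handle [ 0.4542 -0.2879  0.1452]
well [0.6466 0.0003 0.0738]
jar [ 0.5706 -0.4898  0.0977]
plantg [ 0.4053 -0.1297  0.0967]
```

View pics/sideA.png

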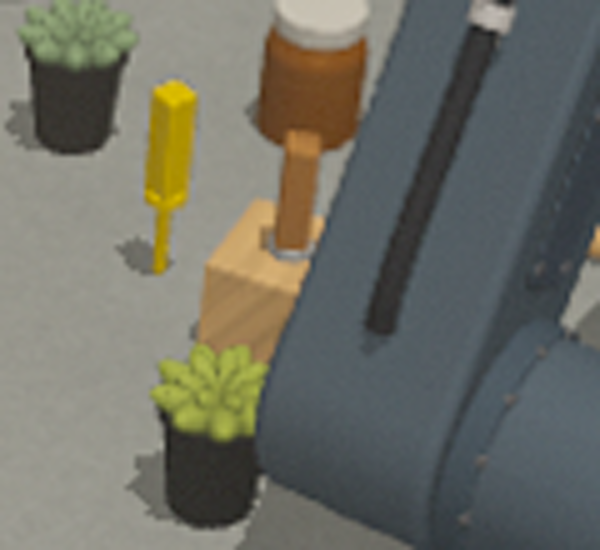

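View pics/sideB.png

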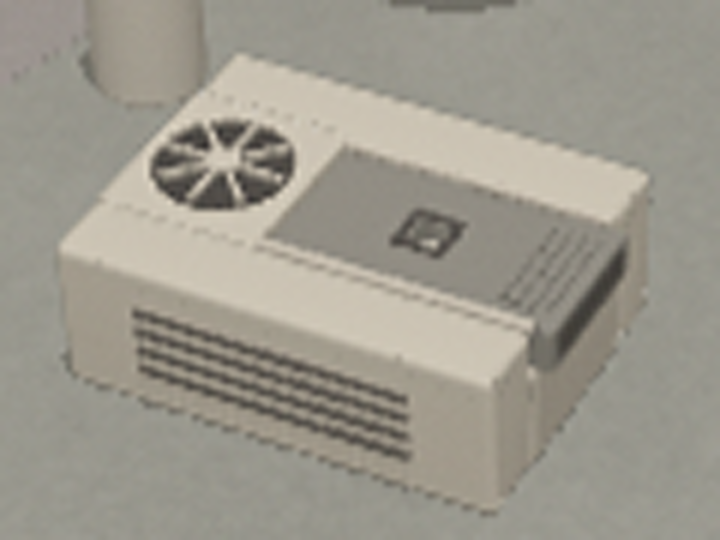

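```bash
python3 - <<'E'
from h import *
np.set_printoptions(precision=4,suppress=True)
s=grab('side');d=grab('scene')
A=lambda p:(np.array(p,float)+.5)/5-.5+[330,165]
B=lambda p:(np.array(p,float)+.5)/6-.5+[205,190]
print('well',onz(s,B([[412,207],[467,221],[440,257],[390,244],[428,232.5]]),.084))
print('cleaner top',onz(s,B([[65,245],[240,55],[648,178],[497,388]]),.088))
print('handle top',onz(s,A([[303,137]]),.148), 'collar',onz(s,A([[291,250]]),.069))
def tri(p,q):
    c1,v1=ray(d,[p]);c2,v2=ray(s,[q]);M=np.c_[v1[0],-v2[0]];k=np.linalg.lstsq(M,c2-c1,rcond=None)[0]
    a=c1+k[0]*v1[0];b=c2+k[1]*v2[0];return (a+b)/2,np.linalg.norm(a-b)
B2=(np.array([254.5,207.5])+.5)/4.4-.5+[270,245]
A2=(np.array([228,219])+.5)/4.5-.5+[150,180]
print(tri(B2,B([428,232.5])),tri(A2,A([303,137])))
# depth of flat slide / block top
for D in (d,s):
    P=cloud(D);m=(abs(P[...,2]-.084)<.012)&(P[...,0]>.5)
    C=np.array([.677,.007]);e=np.array([np.cos(.256),np.sin(.256)]);L=(P[...,:2]-C)@e;W=(P[...,:2]-C)@[-e[1],e[0]]
    q=m&(abs(L)<.3)&(abs(W)<.2); 
    k=q&(abs(P[...,2]-.088)<.006)
    print(np.percentile(L[k],[1,99]),np.percentile(W[k],[1,99]),np.median(P[...,2][k&(abs(W)<.03)&(L<0)]),np.median(P[...,2][k&(W>.06)]))
    P3=P[(abs(P[...,0]-.453)<.06)&(abs(P[...,1]+.289)<.06)&(abs(P[...,2]-.066)<.006)];print('block',P3.mean(0),P3.min(0),P3.max(0))
    P3=P[(abs(P[...,0]-.453)<.03)&(abs(P[...,1]+.289)<.03)&(P[...,2]>.142)];print('handle',P3.mean(0),len(P3))
E
```

```text
well [[ 0.6747 -0.0129  0.084 ]
 [ 0.6466 -0.0221  0.084 ]
 [ 0.638   0.0072  0.084 ]
 [ 0.6634  0.0155  0.084 ]
 [ 0.6552 -0.0031  0.084 ]]
cleaner top [[ 0.7802  0.1213  0.088 ]
 [ 0.8261 -0.0458  0.088 ]
 [ 0.597  -0.1022  0.088 ]
 [ 0.5506  0.0649  0.088 ]]
handle top [[ 0.4547 -0.2968  0.148 ]] collar [[ 0.4493 -0.2898  0.069 ]]
(array([0.6531, 0.    , 0.0867]), np.float64(0.001273769712353063)) (array([ 0.4534, -0.2906,  0.1503]), np.float64(0.004829648459506899))
[-0.1055  0.294 ] [-0.0901  0.154 ] 0.08524083937116855 0.0881072106699734
block [ 0.4556 -0.2875  0.0664] [ 0.4054 -0.3348  0.0602] [ 0.4982 -0.2432  0.072 ]
handle [ 0.4533 -0.2898  0.1471] 70
[-0.1095  0.2912] [-0.1254  0.1562] 0.08560928983913052 0.08799983994828198
block [ 0.4627 -0.2763  0.0669] [ 0.4236 -0.3367  0.0601] [ 0.4991 -0.243   0.0716]
handle [ 0.4493 -0.2898  0.1475] 47
```

```bash
cat >> h.py <<'E'
from scipy.spatial.transform import Rotation as Ro
np.set_printoptions(precision=4,suppress=True)
def Rdown(psi):
    c,s=np.cos(psi),np.sin(psi); return np.array([[s,0,c],[-c,0,s],[0,-1,0.]])
def goto(pos,psi):
    S=r.sense();R0=Ro.from_quat(S['orientation']).as_matrix()
    z=R0[:,2];cur=np.arctan2(z[1],z[0]);k=np.round((cur-psi)/np.pi);psi=psi+k*np.pi
    sh=R0.T@(np.array(pos)-S['ee_pos'])*100
    rv=np.degrees(Ro.from_matrix(R0.T@Rdown(psi)).as_rotvec())
    print('cur',S['ee_pos'],'jaw yaw',np.degrees(cur),'->',np.degrees(psi),'shift',sh.round(2),'rot',rv.round(2),'q6',S['qpos'][5],'F',S['contact_force'],'w',S['width'],'t',S['clock']);print(R0.T.round(3).tolist())
E
python3 - <<'E'
from h import *
goto([.453,-.290,.22],np.radians(26))
goto([.38,-.45,.25],np.radians(26))
E
```

```text
cur [ 0.146  -0.6075  0.2001] jaw yaw -76.48817480148546 -> -154.0 shift [-37.27  -1.98 -23.7 ] rot [ 0.03 77.51  0.01] q6 -0.17853201110658784 F [ 0.3126 -0.0701 -0.4584] w 0.08560073685496028 t 0.35
[[-0.972, -0.234, -0.0], [-0.0, 0.0, -1.0], [0.234, -0.972, -0.0]]
cur [ 0.146  -0.6075  0.2001] jaw yaw -76.48817480148546 -> -154.0 shift [-26.43  -4.99  -9.85] rot [ 0.03 77.51  0.01] q6 -0.17853201110658784 F [ 0.3126 -0.0701 -0.4584] w 0.08560073685496028 t 0.35
[[-0.972, -0.234, -0.0], [-0.0, 0.0, -1.0], [0.234, -0.972, -0.0]]
```

```bash
python3 -m inch '[[[-4,-3,-2.5,0,-10,0,5],[-8,-6,-5,0,-20,0,5],[-12,-6,-7.5,0,-30,0,5],[-16,-6,-10,0,-40,0,5],[-20,-6,-12.5,0,-50,0,5],[-24,-6,-15,0,-60,0,5],[-28,-6,-17.5,0,-70,0,5],[-32,-6,-20,0,-80,0,5],[-35,-6,-22,0,-90,0,5],[-37.3,-6,-23.7,0,-100,0,5],[-37.3,-6,-23.7,0,-102.5,0,5],[-37.3,-6,-23.7,0,-102.5,0,5]]]'
python3 - <<'E'
from h import *
goto([.453,-.290,.26],np.radians(26))
d=grab('wrist','wrist1')
print(-d['R'].T@d['t'])
for p in [(.453,-.29,.148),(.453,-.29,.066)]: print(proj(d,p))
E
```

```text
clock: 1.85
ee_pos: [0.4535, -0.2895, 0.2603]
orientation: [-0.6, 0.375, -0.374, 0.6]
contact_force: [0.6, -0.4, -1.0]
width: 0.0501
cur [ 0.4535 -0.2895  0.2603] jaw yaw 26.031523002178258 -> 26.0 shift [ 0.02  0.03 -0.07] rot [-0.01  0.03 -0.02] q6 -1.2305414515127544 F [ 0.5857 -0.3546 -0.9925] w 0.05007188690405329 t 1.85
[[0.439, -0.899, -0.0], [-0.0, 0.0, -1.0], [0.899, 0.439, 0.0]]
[ 0.424  -0.2292  0.4349]
[[316.4982 233.9241]]
[[316.6419 217.0064]]
```

View pics/wrist1.png

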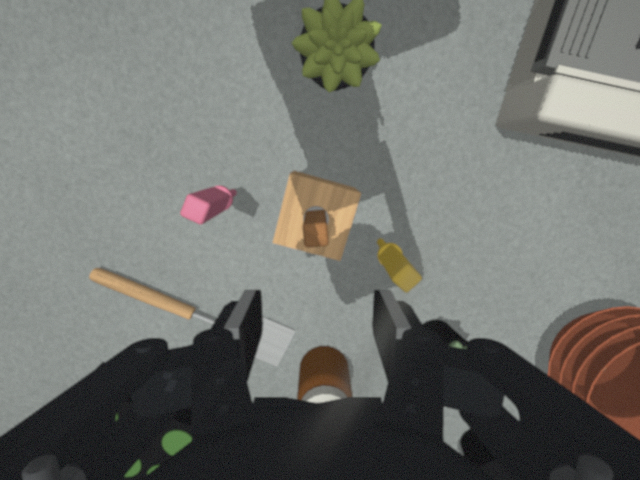

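```bash
python3 - <<'E'
from h import *
a=cv2.imread('pics/wrist1.png');cv2.imwrite('pics/w1c.png',cv2.resize(a[160:270,255:375],None,fx=6,fy=6,interpolation=2))
E
```

```text
(no output)
```

View pics/w1c.png

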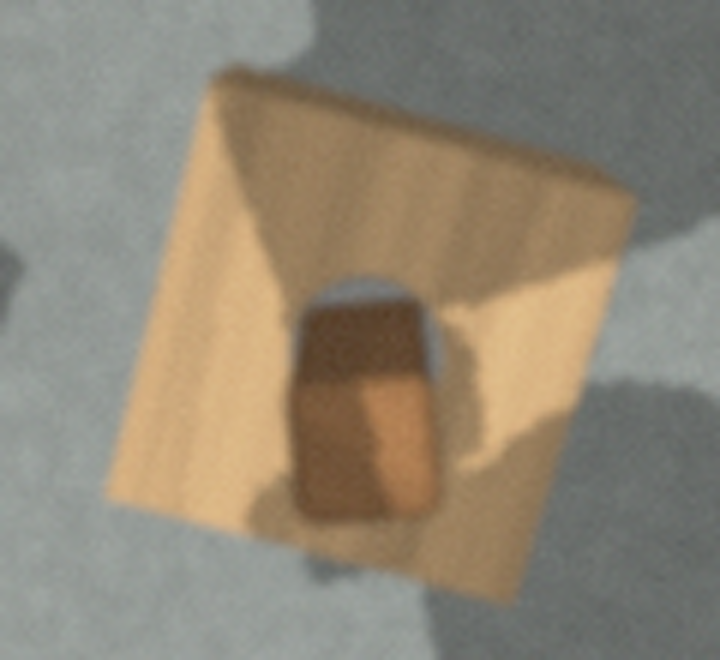

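```bash
python3 -m inch '[[[0.08,4,-0.08,0,-3,0,5],[0.08,8,-0.08,0,-3,0,5],[0.08,12,-0.08,0,-3,0,5],[0.08,15,-0.08,0,-3,0,5],[0.08,17,-0.08,0,-3,0,5],[0.08,17,-0.08,0,-3,0,5]]]'
python3 - <<'E'
from h import *
goto([.453,-.2905,.091],np.radians(29))
d=grab('side','side2');cv2.imwrite('pics/s2c.png',cv2.resize(d['frame'][130:280,300:460],None,fx=4.5,fy=4,interpolation=2))
d=grab('wrist','wrist2')
E
```

```text
clock: 2.65
ee_pos: [0.4518, -0.2905, 0.0889]
orientation: [-0.608, 0.361, -0.358, 0.609]
contact_force: [-0.7, -0.4, 0.3]
width: 0.0502
cur [ 0.4518 -0.2905  0.0889] jaw yaw 28.883128454586164 -> 29.000000000000004 shift [ 0.06 -0.21  0.11] rot [ 0.05 -0.12 -0.23] q6 -1.2841261668690314 F [-0.733  -0.4037  0.2762] w 0.05024805773153356 t 2.65
[[0.483, -0.876, -0.004], [-0.003, 0.003, -1.0], [0.876, 0.483, -0.001]]
```

View pics/s2c.png

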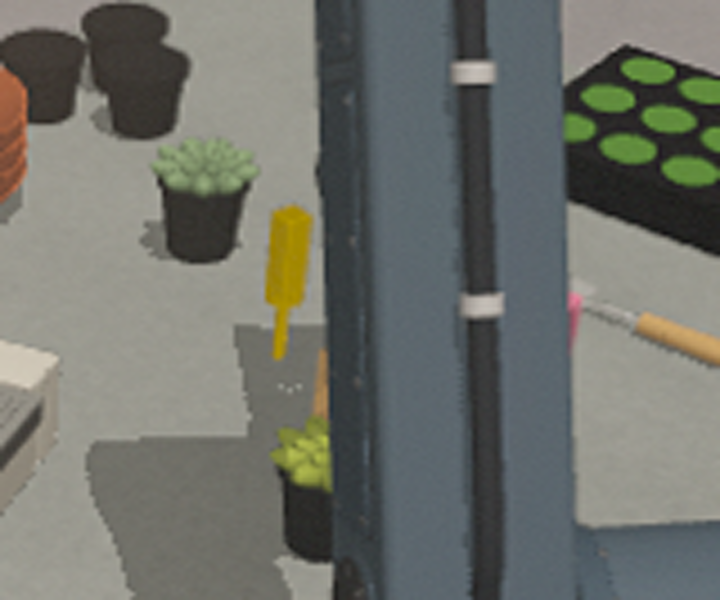

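View pics/wrist2.png

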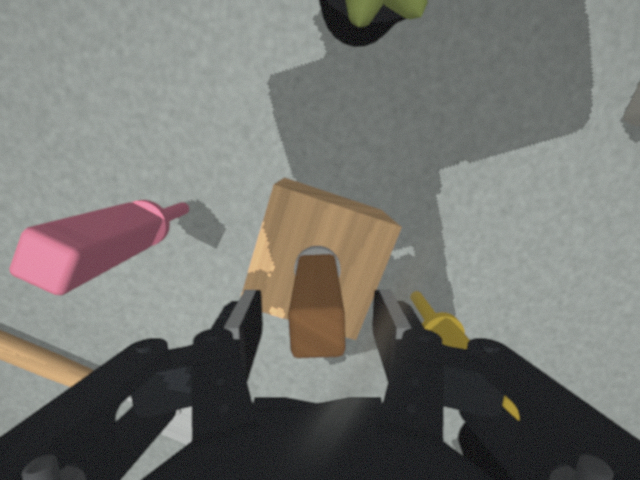

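```bash
python3 -m inch '[[[0,-0.1,0.05,0,0,-0.2,2.0],[0,-0.1,0.05,0,0,-0.2,1.5],[0,-0.1,0.05,0,0,-0.2,1.5],[0,-0.1,0.05,0,0,-0.2,1.5],[0,-0.1,0.05,0,0,-0.2,1.5],[0,-0.1,0.05,0,0,-0.2,1.5]]]'
python3 - <<'E'
from h import *
goto([.453,-.2905,.29],np.radians(29))
E
```

```text
clock: 3.5
ee_pos: [0.4542, -0.2921, 0.0931]
orientation: [0.61, -0.357, 0.361, -0.608]
contact_force: [-1.8, -0.1, 6.3]
width: 0.0209
cur [ 0.4542 -0.2921  0.0931] jaw yaw 28.927834880913228 -> 29.000000000000004 shift [ -0.07 -19.69  -0.01] rot [-0.05 -0.07  0.38] q6 -1.2818364968410256 F [-1.7735 -0.0717  6.3251] w 0.020927195510613675 t 3.5
[[0.484, -0.875, 0.007], [0.004, -0.005, -1.0], [0.875, 0.484, 0.001]]
```

```bash
python3 -m inch '[[[0,-2,0,0,0,0.3,1.5],[0,-5,0,0,0,0.3,1.5],[0,-9,0,0,0,0.3,1.5],[0,-13,0,0,0,0.3,1.5],[0,-16,0,0,0,0.3,1.5],[0,-16,0,0,0,0.3,1.5]]]'
python3 - <<'E'
from h import *
d=grab('wrist','wrist3');d=grab('scene','scene3')
print(d['t'])
S=r.sense();p=S['ee_pos'];print(p,S['contact_force'],S['width'])
print(proj(d,p+[0,0,-.085]))
cv2.imwrite('pics/s3c.png',cv2.resize(d['frame'][120:320,90:300],None,fx=3.5,fy=3,interpolation=2))
goto([.6535,0.0005,.24],np.radians(14.7))
E
```

```text
clock: 4.25
ee_pos: [0.4548, -0.2923, 0.2557]
orientation: [0.61, -0.356, 0.362, -0.609]
contact_force: [-0.8, -1.2, -1.4]
width: 0.0211
[-0.1064 -0.3605  1.8078]
[ 0.4531 -0.2907  0.2525] [-0.5311  0.5386 -2.3867] 0.021279634460688684
[[198.0591 223.4288]]
cur [ 0.4531 -0.2907  0.2525] jaw yaw 28.9344134163251 -> 14.7 shift [-15.79   1.27  31.63] rot [-0.04 14.23  0.01] q6 -1.283589991589106 F [-0.5311  0.5386 -2.3867] w 0.021279634460688684 t 4.35
[[0.484, -0.875, 0.0], [0.001, -0.0, -1.0], [0.875, 0.484, 0.001]]
```

View pics/wrist3.png

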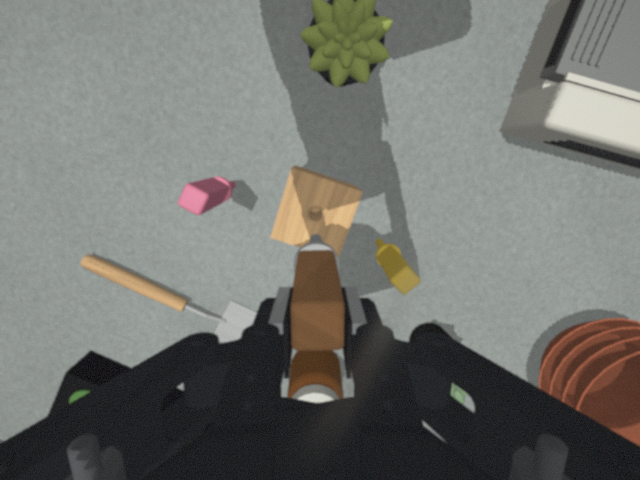

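View pics/s3c.png

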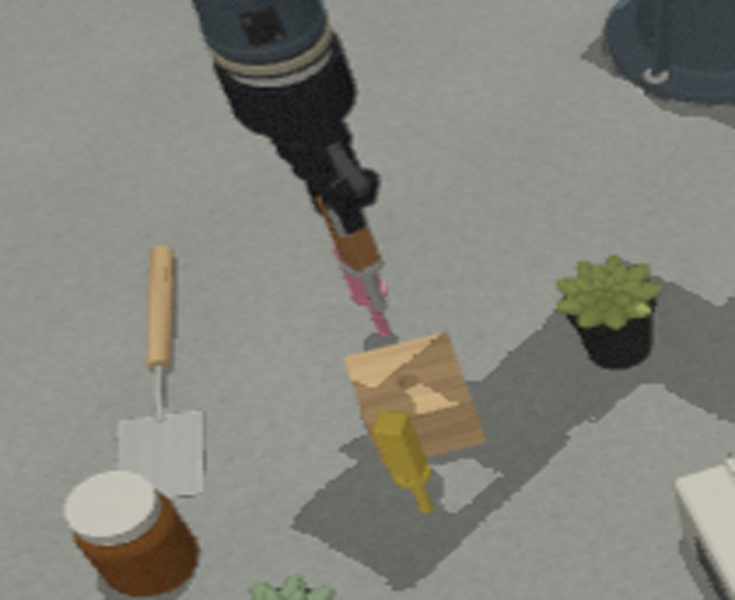

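```bash
python3 -m inch '[[[-2,0,4,0,2,0,1.5],[-4,0,8,0,4,0,1.5],[-6.5,0,13,0,6,0,1.5],[-9,0,18,0,8,0,1.5],[-11.5,0,23,0,10.5,0,1.5],[-13.5,0,27,0,12.5,0,1.5],[-15,0,30,0,14.2,0,1.5],[-15.8,1.5,31.6,0,14.2,0,1.5],[-15.8,3,31.6,0,14.2,0,1.5],[-15.8,3,31.6,0,14.2,0,1.5],[-15.8,3,31.6,0,14.2,0,1.5]]]'
python3 - <<'E'
from h import *
d=grab('wrist','wrist4');
cv2.imwrite('pics/w4c.png',cv2.resize(d['frame'][100:300,200:440],None,fx=3,fy=3,interpolation=2))
goto([.6535,0.0005,.22],np.radians(14.7))
for p in [(.6535,.0005,.0865),(.6535,.0005,.072)]: print(proj(d,p))
for n in ('scene','side'):
    d=grab(n,n+'4')
    p=r.sense()['ee_pos'];t=proj(d,p+[0,0,-.087])[0];print(n,t,proj(d,[.6535,.0005,.0865]))
    x,y=int(t[0]),int(t[1]);x0,y0=max(0,x-60),max(0,y-60)
    print(x0,y0);cv2.imwrite(f'pics/{n}4c.png',cv2.resize(d['frame'][y0:y0+120,x0:x0+120],None,fx=5,fy=5,interpolation=2))
E
```

```text
clock: 5.72
ee_pos: [0.6526, -0.0009, 0.2224]
orientation: [0.56, -0.432, 0.432, -0.56]
contact_force: [-0.3, 0.5, -0.5]
width: 0.0208
cur [ 0.6531 -0.0008  0.223 ] jaw yaw 14.64324620420503 -> 14.7 shift [-0.11  0.3   0.07] rot [-0.06 -0.06  0.03] q6 -0.4275303123396638 F [ 0.2644  0.3437 -1.5692] w 0.021010806527843606 t 5.775
[[0.253, -0.968, 0.001], [0.001, -0.0, -1.0], [0.968, 0.253, 0.001]]
[[318.526  226.8167]]
[[318.4727 223.7329]]
scene [326.6083 281.2295] [[327.4542 291.8129]]
266 221
side [275.2162 214.7806] [[275.4938 228.489 ]]
215 154
```

View pics/w4c.png

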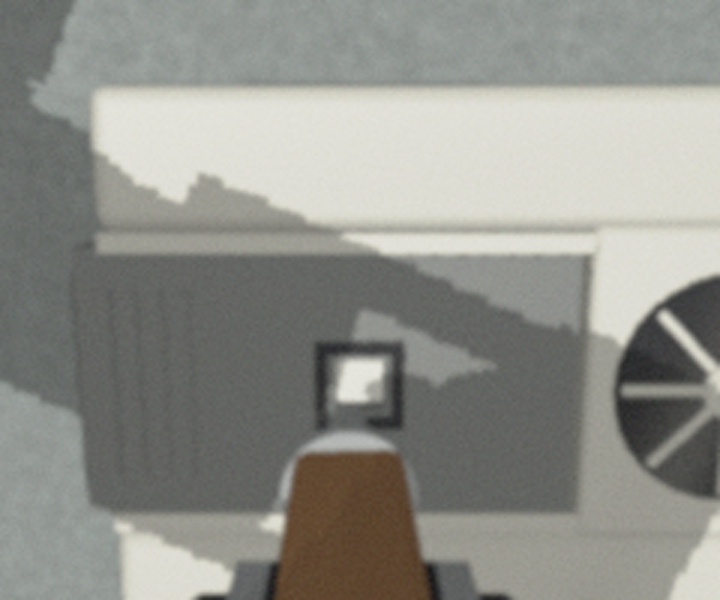

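View pics/scene4c.png

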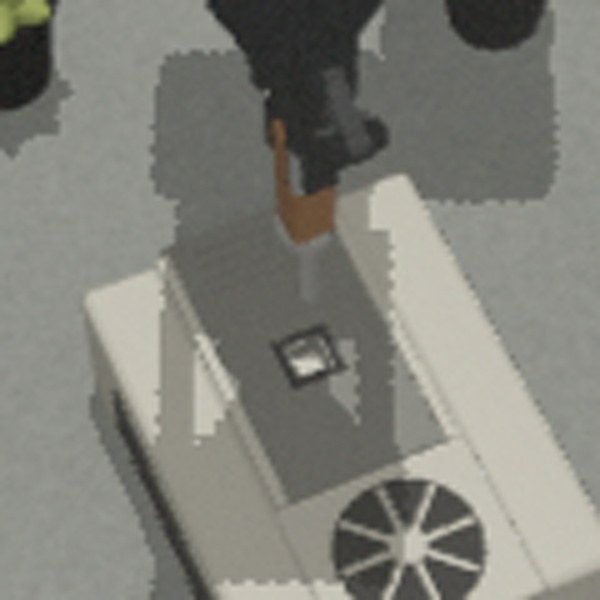

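View pics/side4c.png

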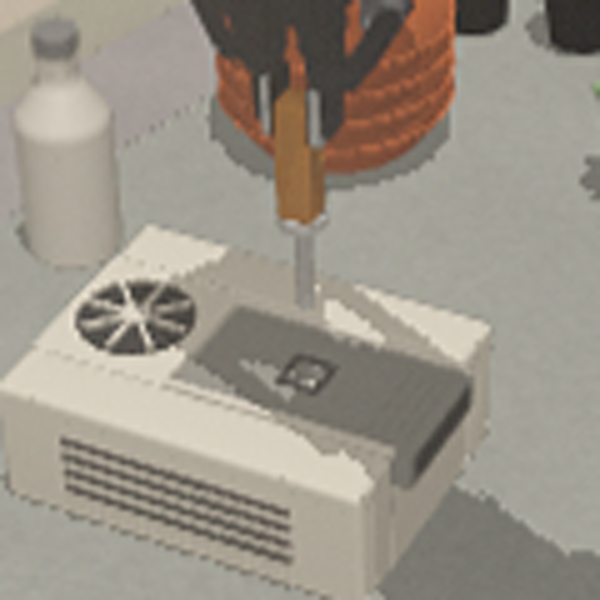

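```bash
python3 -m inch '[[[0,2,0.17,0,0,0,1.5],[0,4,0.17,0,0,0,1.5],[0,4.7,0.17,0,0,0,1.5],[0,4.7,0.17,0,0,0,1.5],[0,4.7,0.17,0,0,0,1.5]]]'
python3 - <<'E'
from h import *
S=r.sense();p=S['ee_pos'];print(p,S['contact_force'])
d=grab('wrist','wrist5');print(d['cx'],d['cy'])
a=cv2.resize(d['frame'][190:260,270:370],None,fx=7,fy=7,interpolation=2);cv2.imwrite('pics/w5c.png',a)
L=[]
for n in ('scene','side'):
    d=grab(n,n+'5')
    t=proj(d,[.6545,0,.0865])[0];x0,y0=int(t[0])-25,int(t[1])-35;print(n,t,x0,y0,proj(d,p-[0,0,.087]))
    L.append(cv2.resize(d['frame'][y0:y0+60,x0:x0+50],None,fx=8,fy=8,interpolation=2))
cv2.imwrite('pics/ss5.png',np.hstack(L))
E
```

```text
clock: 6.5
ee_pos: [0.6559, -0.0002, 0.1776]
orientation: [-0.559, 0.431, -0.433, 0.56]
contact_force: [0.1, -0.0, -1.3]
width: 0.0204
[ 0.6559 -0.0002  0.1776] [ 0.1397 -0.0142 -1.3331]
317.142541622941 247.08410405451326
scene [327.3173 292.1949] 302 257 [[327.2806 291.8535]]
side [275.3555 228.2692] 250 193 [[275.0176 226.9463]]
```

View pics/w5c.png

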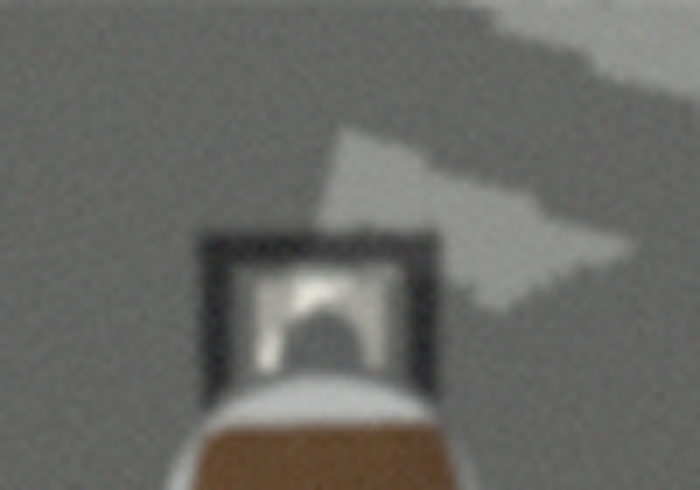

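View pics/ss5.png

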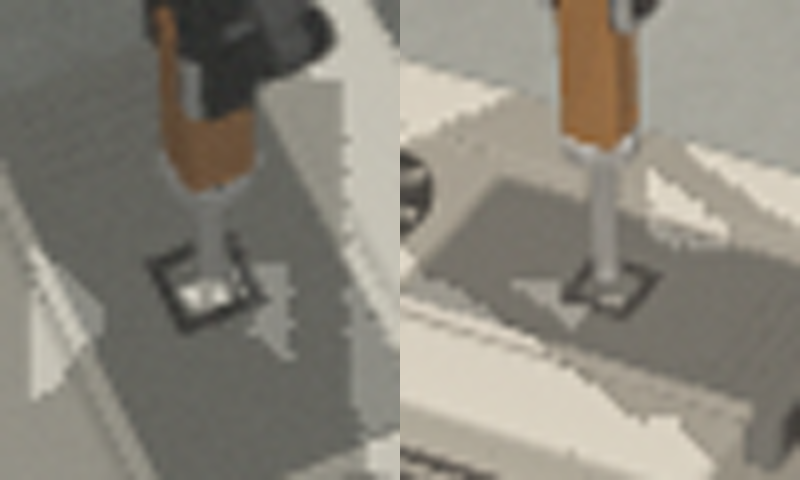

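```bash
python3 -m inch '[[[0,0.6,0,0,0,0,1.5],[0,1.2,0,0,0,0,1.5],[0,1.4,0,0,0,0,1.5],[0,1.4,0,0,0,0,1.5]]]'; python3 - <<'E'
from h import *
goto([.6545,0,.155],np.radians(14.7))
E
```

```text
clock: 7.15
ee_pos: [0.6555, -0.0001, 0.1629]
orientation: [-0.559, 0.431, -0.433, 0.56]
contact_force: [0.7, -0.0, -1.0]
width: 0.0212
cur [ 0.6555 -0.0001  0.1629] jaw yaw 14.664603890700565 -> 14.7 shift [-0.04  0.79 -0.09] rot [-0.15 -0.04  0.06] q6 -0.4263479061703764 F [ 0.7127 -0.0424 -0.9854] w 0.021174905783532916 t 7.15
[[0.253, -0.967, 0.001], [0.003, -0.0, -1.0], [0.967, 0.253, 0.003]]
```

```bash
python3 -m inch '[[[0,0.3,0,0,0,0,1.5],[0,0.5,0,0,0,0,1.5],[0,0.5,0,0,0,0,1.5]]]';python3 -m inch '[[[0,0.3,0,0,0,0,1.5],[0,0.3,0,0,0,0,1.5],[0,0.3,0,0,0,0,1.5]]]'
```

```text
clock: 7.52
ee_pos: [0.6557, -0.0002, 0.1583]
orientation: [-0.559, 0.431, -0.433, 0.56]
contact_force: [0.6, 0.4, 1.9]
width: 0.0209
clock: 7.9
ee_pos: [0.6557, -0.0002, 0.1556]
orientation: [-0.559, 0.431, -0.433, 0.56]
contact_force: [-1.4, 0.1, 4.1]
width: 0.0207
```

```bash
python3 -m inch '[[[0,0.2,0,0,0,0,1.5],[0,0.4,0,0,0,0,1.5],[0,0.4,0,0,0,0,1.5],[0,0.4,0,0,0,0,1.5]]]'; python3 - <<'E'
from h import *
for i in range(2):
    d=grab('side');S=r.sense();print(S['ee_pos'],S['contact_force'])
E
```

```text
clock: 8.4
ee_pos: [0.6559, -0.0002, 0.152]
orientation: [-0.559, 0.431, -0.433, 0.56]
contact_force: [-1.0, 0.3, 5.2]
width: 0.0214
[ 0.6559 -0.0002  0.152 ] [-1.6463 -0.4323  4.6071]
[ 0.6559 -0.0002  0.1519] [-0.5768  0.8042  6.1536]
```

```bash
python3 -m inch '[[[0,0.1,0,0,0,0,1.5],[0,0.2,0,0,0,0,1.5],[0,0.2,0,0,0,0,1.5]]]'; python3 - <<'E'
from h import *
for i in range(2):
    d=grab('side');S=r.sense();print(S['ee_pos'],S['contact_force'])
E
```

```text
clock: 8.88
ee_pos: [0.6561, -0.0002, 0.1518]
orientation: [-0.559, 0.43, -0.434, 0.561]
contact_force: [-2.9, 0.3, 12.0]
width: 0.0206
[ 0.6561 -0.0002  0.1518] [-2.8872  0.4435 10.588 ]
[ 0.6561 -0.0003  0.1518] [-2.8721  0.2044 10.4268]
```

```bash
python3 -m inch '[[[0,0.2,-0.3,0,0,0,1.5],[0,0.2,-0.8,0,0,0,1.5],[0,0.2,-1.4,0,0,0,1.5],[0,0.2,-2.0,0,0,0,1.5],[0,0.2,-2.0,0,0,0,1.5]]]'; python3 - <<'E'
from h import *
goto([.6545,0,.152],np.radians(14.7))
E
```

```text
clock: 9.6
ee_pos: [0.639, -0.0051, 0.1518]
orientation: [-0.557, 0.429, -0.435, 0.562]
contact_force: [0.5, 1.1, 9.6]
width: 0.0211
cur [ 0.639  -0.0051  0.1518] jaw yaw 14.648742349954299 -> 14.7 shift [-0.1  -0.01  1.63] rot [-0.6  -0.05  0.2 ] q6 -0.4396392206830128 F [0.4684 1.0995 9.5685] w 0.021092094604813295 t 9.6
[[0.253, -0.967, 0.003], [0.011, -0.001, -1.0], [0.967, 0.253, 0.011]]
```

```bash
python3 -m inch '[[[0,0.2,-0.6,-0.5,0,0.2,1.5],[0,0.2,-1.2,-0.5,0,0.2,1.5],[0,0.2,-1.8,-0.5,0,0.2,1.5],[0,0.2,-2.4,-0.5,0,0.2,1.5],[0,0.2,-3.0,-0.5,0,0.2,1.5],[0,0.2,-3.6,-0.5,0,0.2,1.5],[0,0.2,-4.0,-0.5,0,0.2,1.5]]]'; python3 - <<'E'
from h import *
goto([.6545,0,.152],np.radians(14.7))
d=grab('scene','scene6')
cv2.imwrite('pics/s6c.png',cv2.resize(d['frame'][220:380,260:420],None,fx=4,fy=3.7,interpolation=2))
E
```

```text
clock: 10.48
ee_pos: [0.6035, -0.0149, 0.1517]
orientation: [-0.557, 0.43, -0.435, 0.562]
contact_force: [1.2, 2.3, 9.9]
width: 0.021
cur [ 0.6035 -0.0149  0.1517] jaw yaw 14.596214383741485 -> 14.7 shift [-0.16  0.02  5.31] rot [-0.57 -0.1   0.09] q6 -0.4679134992143671 F [1.1844 2.3333 9.931 ] w 0.020981790865207187 t 10.475
[[0.252, -0.968, 0.002], [0.01, 0.001, -1.0], [0.968, 0.252, 0.01]]
```

View pics/s6c.png

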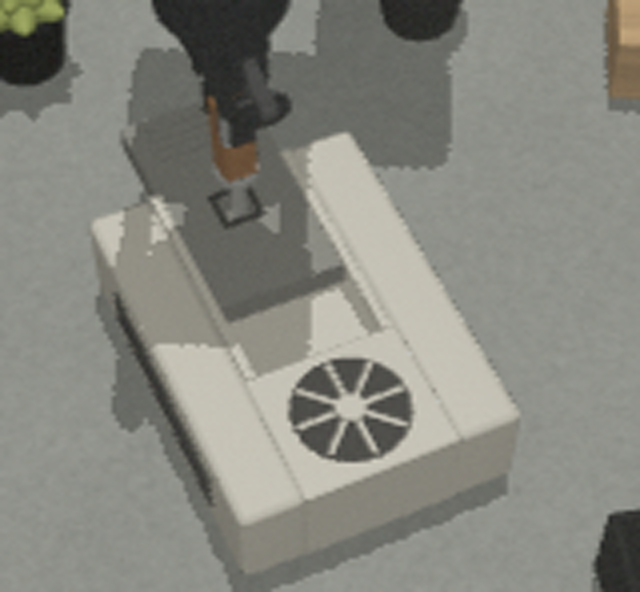

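```bash
python3 -m inch '[[[0,0.2,-0.6,-0.3,0,0,1.5],[0,0.2,-1.2,-0.3,0,0,1.5],[0,0.2,-1.8,-0.3,0,0,1.5],[0,0.2,-2.2,-0.3,0,0,1.5],[0,0.2,-2.4,-0.3,0,0,1.5],[0,0.2,-2.4,-0.3,0,0,1.5]]]'; python3 - <<'E'
from h import *
goto([.6545,0,.152],np.radians(14.7))
E
```

```text
clock: 11.28
ee_pos: [0.5839, -0.0205, 0.1517]
orientation: [-0.556, 0.429, -0.437, 0.562]
contact_force: [1.8, 2.7, 8.7]
width: 0.0208
cur [ 0.5839 -0.0205  0.1517] jaw yaw 14.5192843094977 -> 14.7 shift [-0.21  0.08  7.34] rot [-0.81 -0.18  0.18] q6 -0.4842553731012418 F [1.8151 2.6891 8.6938] w 0.020795759774190892 t 11.275
[[0.251, -0.968, 0.003], [0.015, 0.001, -1.0], [0.968, 0.251, 0.014]]
```

```bash
python3 -m inch '[[[0,0.2,-0.3,-0.4,0,0,1.5],[0,0.2,-0.5,-0.4,0,0,1.5],[0,0.2,-0.5,-0.4,0,0,1.5],[0,0.2,-0.5,-0.4,0,0,1.5]]]'; python3 - <<'E'
from h import *
goto([.6545,0,.152],np.radians(14.7))
d=grab('scene','scene7')
cv2.imwrite('pics/s7c.png',cv2.resize(d['frame'][220:380,260:420],None,fx=4,fy=3.7,interpolation=2))
E
```

```text
clock: 11.78
ee_pos: [0.583, -0.021, 0.1517]
orientation: [-0.555, 0.428, -0.438, 0.563]
contact_force: [1.8, 2.7, 8.2]
width: 0.0208
cur [ 0.583  -0.021   0.1517] jaw yaw 14.452837708559398 -> 14.7 shift [-0.25  0.09  7.44] rot [-0.95 -0.25  0.25] q6 -0.4844222152689565 F [1.8437 2.7173 8.1886] w 0.020786750207433848 t 11.775
[[0.25, -0.968, 0.004], [0.017, 0.0, -1.0], [0.968, 0.25, 0.017]]
```

View pics/s7c.png

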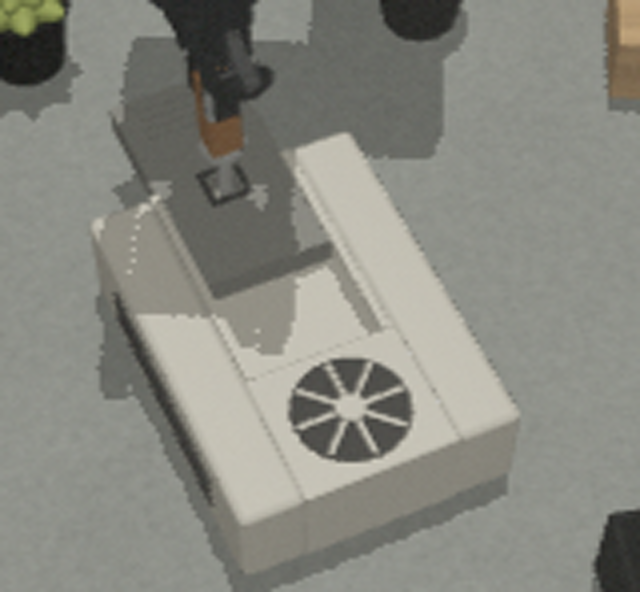

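```bash
python3 - <<'E'
from h import *
d=grab('scene')
a=onz(d,[[315.6,269.9]],.0867);b=onz(d,[[328,292.0]],.0867);print(a,b,np.linalg.norm(a-b))
s=grab('side','side7');t=proj(s,[.5848,-.0182,.0867])[0];print(t);x0,y0=int(t[0])-50,int(t[1])-50;print(x0,y0)
cv2.imwrite('pics/side7c.png',cv2.resize(s['frame'][y0:y0+90,x0:x0+110],None,fx=6.5,fy=6.5,interpolation=2))
# slide rear edge via depth: points at z~.084
for D in (d,s):
    P=cloud(D);C=np.array([.6738,.0060]);e=np.array([np.cos(.256),np.sin(.256)]);L=(P[...,:2]-C)@e;W=(P[...,:2]-C)@[-e[1],e[0]]
    for w in (-.03,-.02,.02,.03):
        m=(abs(W-w)<.004)&(abs(P[...,2]-.084)<.0045)&(L<.05)&(L>-.25); print(w,np.percentile(L[m],[0,2,98,100]),m.sum())
E
```

```text
[[ 0.5864 -0.0187  0.0867]] [[0.6544 0.0017 0.0867]] 0.07098867890701846
[297.476  234.9439]
247 184
-0.03 [-0.1816 -0.179  -0.0263 -0.0236] 159
-0.02 [-0.1823 -0.1773 -0.0278 -0.0253] 154
0.02 [-0.1129 -0.1076 -0.0243  0.0495] 86
0.03 [-0.1428 -0.1379 -0.0237  0.0496] 113
-0.03 [-0.1815 -0.1813  0.0014  0.049 ] 83
-0.02 [-0.1848 -0.1817 -0.0264  0.0494] 76
0.02 [-0.184  -0.1793 -0.0108  0.0479] 92
0.03 [-0.1839 -0.1815 -0.0148  0.0492] 92
```

View pics/side7c.png

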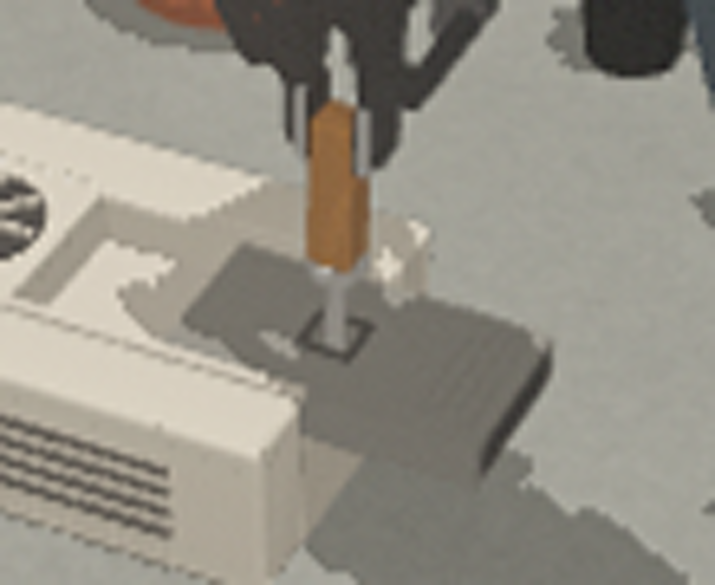

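```bash
python3 -m inch '[[[0.1,0.2,-0.6,-0.4,0,0,1.5],[0.1,0.2,-1.0,-0.4,0,0,1.5],[0.1,0.2,-1.0,-0.4,0,0,1.5],[0.1,0.2,-1.0,-0.4,0,0,1.5]]]'; python3 - <<'E'
from h import *
goto([.5857,-.0182,.152],np.radians(14.7))
E
```

```text
clock: 12.42
ee_pos: [0.5801, -0.0234, 0.1517]
orientation: [-0.553, 0.427, -0.441, 0.564]
contact_force: [5.9, 5.0, 4.8]
width: 0.0212
cur [ 0.5801 -0.0234  0.1517] jaw yaw 14.30543964986951 -> 14.7 shift [-0.36 -0.02  0.67] rot [-1.42 -0.4   0.34] q6 -0.49020982551676423 F [5.8662 4.9689 4.82  ] w 0.021174888273863858 t 12.425
[[0.247, -0.969, 0.006], [0.025, 0.0, -1.0], [0.969, 0.247, 0.025]]
```

```bash
python3 -m inch '[[[-0.1,0,0.3,-0.7,-0.2,0.2,1.5],[-0.17,0,0.6,-1.4,-0.4,0.3,1.5],[-0.17,-0.5,0.65,-1.4,-0.4,0.3,1.5],[-0.17,-1.2,0.65,-1.4,-0.4,0.3,1.5],[-0.17,-1.2,0.65,-1.4,-0.4,0.3,1.5]]]'; python3 - <<'E'
from h import *
goto([.5865,-.0185,.25],np.radians(14.7))
E
```

```text
clock: 13.05
ee_pos: [0.5854, -0.0201, 0.1638]
orientation: [0.56, -0.432, 0.432, -0.56]
contact_force: [0.8, -0.3, -0.8]
width: 0.0208
cur [ 0.5854 -0.0201  0.1638] jaw yaw 14.685068709542168 -> 14.7 shift [-0.12 -8.62  0.15] rot [-0.01 -0.01  0.02] q6 -0.4810376094850648 F [ 0.7857 -0.287  -0.7905] w 0.02079766388041956 t 13.05
[[0.254, -0.967, 0.0], [0.0, -0.0, -1.0], [0.967, 0.254, 0.0]]
```

```bash
python3 -m inch '[[[0,-1.5,0,0,0,0,1.5],[0,-4,0,0,0,0,1.5],[0,-7,0,0,0,0,1.5],[0,-9.5,0,0,0,0,1.5],[0,-9.5,0,0,0,0,1.5]]]'; python3 - <<'E'
from h import *
goto([.453,-.2905,.255],np.radians(20))
d=grab('scene','scene8');p=r.sense()['ee_pos'];print(proj(d,p-[0,0,.087]))
cv2.imwrite('pics/s8c.png',cv2.resize(d['frame'][200:340,250:410],None,fx=4.5,fy=4.2,interpolation=2))
w=cv2.imread('pics/wrist3.png');cv2.imwrite('pics/w3c.png',cv2.resize(w[160:265,260:380],None,fx=6,fy=5.7,interpolation=2))
E
```

```text
clock: 13.68
ee_pos: [0.5868, -0.0203, 0.2615]
orientation: [-0.559, 0.43, -0.434, 0.561]
contact_force: [0.3, -0.6, -1.3]
width: 0.0207
cur [ 0.5868 -0.0203  0.2615] jaw yaw 14.687388686001945 -> 20.0 shift [ 22.74   0.61 -19.79] rot [-0.29 -5.31  0.18] q6 -0.4810762944331286 F [ 0.2655 -0.5615 -1.3263] w 0.02073059768887159 t 13.675
[[0.254, -0.967, 0.003], [0.006, -0.001, -1.0], [0.967, 0.254, 0.005]]
[[313.7444 250.397 ]]
```

View pics/s8c.png

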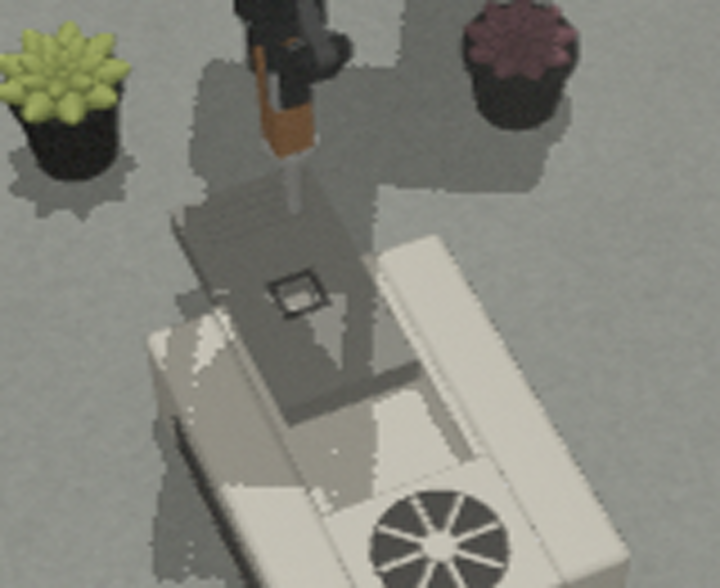

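View pics/w3c.png

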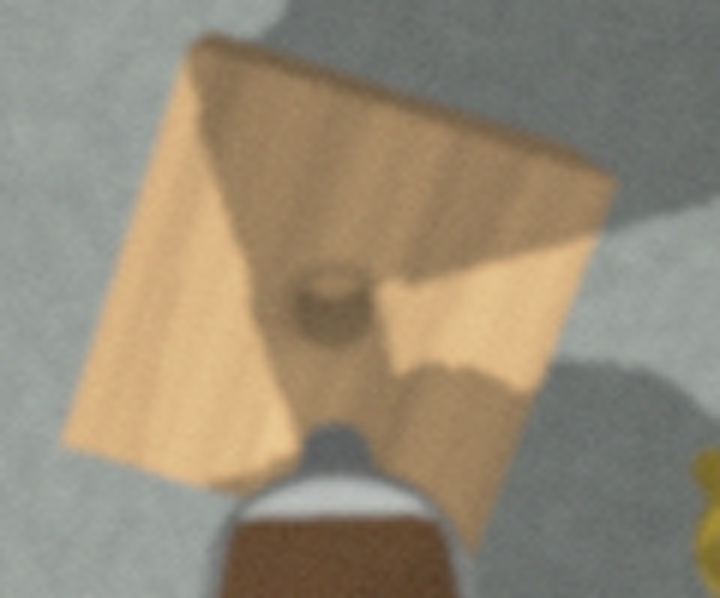

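```bash
python3 -m inch '[[[3,0,-2.5,0,-2,0,1.5],[7,0,-6,0,-4,0,1.5],[11,0,-9.5,0,-6.5,0,1.5],[15,0,-13,0,-9,0,1.5],[19,0,-16.5,0,-12,0,1.5],[21.5,0.5,-18.5,-0.3,-14.3,0,1.5],[22.7,0.9,-19.8,-0.3,-14.3,0.1,1.5],[22.7,0.9,-19.8,-0.3,-14.3,0.1,1.5],[22.7,0.9,-19.8,-0.3,-14.3,0.1,1.5]]]'; python3 - <<'E'
from h import *
goto([.4531,-.2907,.2525],np.radians(29))
d=grab('wrist','wrist9')
print(onz(d,[[315.25,212.9]],.066),proj(d,[.4531,-.2907,.066]))
w=d['frame'];cv2.imwrite('pics/w9c.png',cv2.resize(w[160:265,260:380],None,fx=6,fy=5.7,interpolation=2))
E
```

```text
clock: 14.85
ee_pos: [0.4518, -0.2886, 0.2502]
orientation: [0.61, -0.36, 0.358, -0.609]
contact_force: [0.0, -0.4, -1.4]
width: 0.0208
cur [ 0.4518 -0.2886  0.2502] jaw yaw 29.019621098310136 -> 29.000000000000004 shift [ 0.25 -0.23  0.01] rot [ 0.18  0.02 -0.12] q6 -1.2810687624391146 F [ 0.0245 -0.3957 -1.3757] w 0.02075953165462445 t 14.85
[[0.485, -0.874, -0.002], [-0.004, 0.0, -1.0], [0.874, 0.485, -0.003]]
[[ 0.4462 -0.2842  0.066 ]] [[317.9131 221.1106]]
```

View pics/w9c.png

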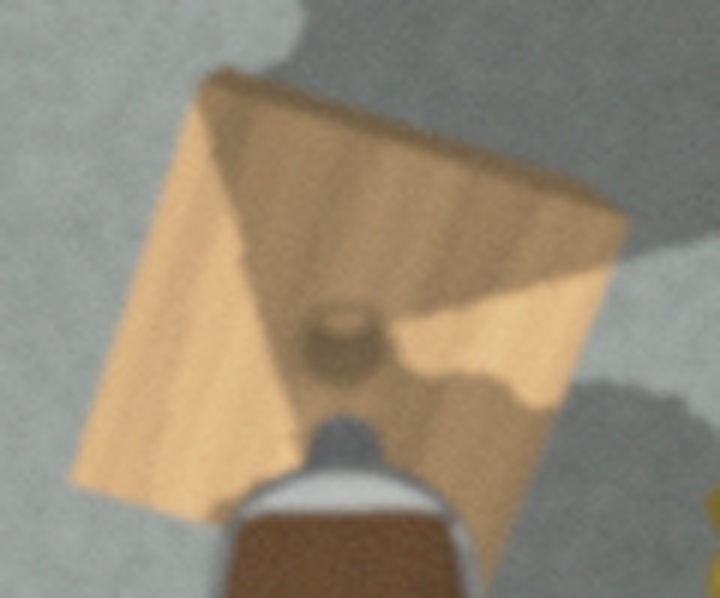

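```bash
python3 -m inch '[[[0.1,2.5,0,0.2,0,-0.1,1.5],[0.1,5,0,0.2,0,-0.1,1.5],[0.1,7.5,0,0.2,0,-0.1,1.5],[0.1,7.5,0,0.2,0,-0.1,1.5],[0.1,7.5,0,0.2,0,-0.1,1.5]]]'; python3 - <<'E'
from h import *
goto([.4525,-.2900,.175],np.radians(29))
d=grab('wrist','wrist10')
print(proj(d,[.4525,-.2900,.066]),proj(d,r.sense()['ee_pos']-[0,0,.087]))
w=d['frame'];cv2.imwrite('pics/w10c.png',cv2.resize(w[150:270,250:390],None,fx=5,fy=5,interpolation=2))
d=grab('scene','scene10');p=r.sense()['ee_pos'];print(proj(d,p-[0,0,.087]))
cv2.imwrite('pics/s10c.png',cv2.resize(d['frame'][200:290,170:250],None,fx=6,fy=6,interpolation=2))
E
```

```text
clock: 15.52
ee_pos: [0.4532, -0.2893, 0.1764]
orientation: [0.61, -0.358, 0.359, -0.61]
contact_force: [-0.2, 0.6, -1.8]
width: 0.0207
cur [ 0.4532 -0.2893  0.1764] jaw yaw 29.11823481946922 -> 29.000000000000004 shift [ 0.02  0.14 -0.09] rot [-0.06  0.12  0.1 ] q6 -1.2849026275517632 F [-0.1956  0.601  -1.8207] w 0.02073131562697224 t 15.525
[[0.487, -0.874, 0.002], [0.002, -0.001, -1.0], [0.874, 0.487, 0.001]]
[[316.0837 234.2523]] [[317.107  241.2237]]
[[204.553  241.4756]]
```

View pics/w10c.png

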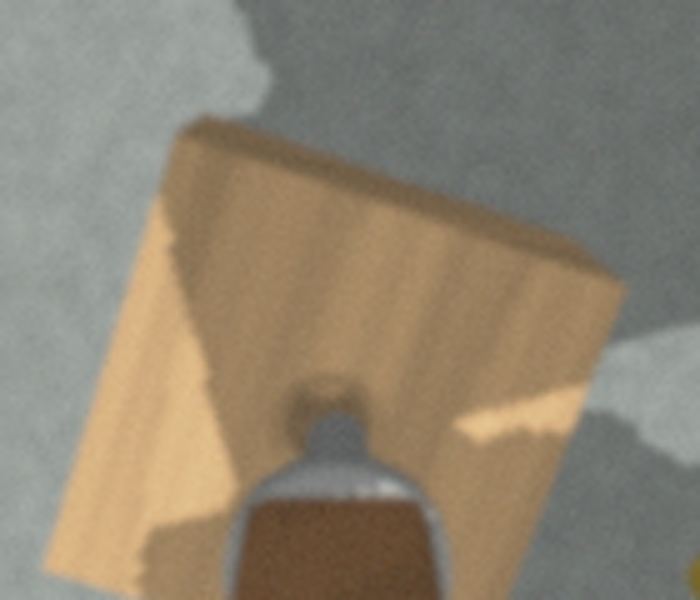

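View pics/s10c.png

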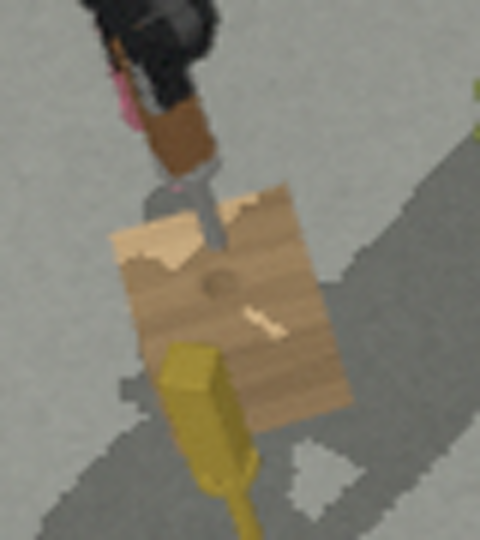

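```bash
python3 - <<'E'
from h import *
d=grab('scene');p=r.sense()['ee_pos'];print(p)
t=p-[0,0,.087];h=t.copy();h[2]=.066
a,b=proj(d,t)[0],proj(d,h)[0];print(a,b,b-a)
print('per mm x',proj(d,h+[.01,0,0])[0]-b,'y',proj(d,h+[0,.01,0])[0]-b)
print('hole scene',onz(d,[[206,246.9]],.066),'tip',onz(d,[[206.1,240.4]],t[2]))
w=grab('wrist');print('hole wrist',onz(w,[[315.4,232.4]],.066),'tip col', proj(w,t))
E
```

```text
[ 0.4531 -0.2899  0.1768]
[204.5347 241.4492] [206.3054 246.6501] [1.7707 5.201 ]
per mm x [0.1435 3.0995] y [ 3.8217 -0.5354]
hole scene [[ 0.4538 -0.2907  0.066 ]] tip [[ 0.4505 -0.2857  0.0898]]
hole wrist [[ 0.4512 -0.2895  0.066 ]] tip col [[317.2079 240.6423]]
```

```bash
python3 - <<'E'
from h import *
w=grab('wrist','wrist11');p=r.sense()['ee_pos'];print(p)
print('tip wrist',onz(w,[[317,237.8]],p[2]-.087),'hole',onz(w,[[315.4,232.4]],.066))
cv2.imwrite('pics/w11c.png',cv2.resize(w['frame'][215:255,290:340],None,fx=14,fy=14,interpolation=2))
s=grab('side','side11');a=s['frame'][120:280,320:440];
d=grab('scene');b=d['frame'][195:275,180:240]
for f,g in ((.0,.06),):
  for D in (s,d): print(proj(D,p-[0,0,.087]),proj(D,p-[0,0,.027]),proj(D,p+[0,0,.0]))
cv2.imwrite('pics/ss11.png',np.hstack([cv2.resize(a,None,fx=3.5,fy=3.5,interpolation=2),cv2.resize(b,(375,560),interpolation=2)]))
E
```

```text
[ 0.4528 -0.2898  0.1764]
tip wrist [[ 0.4517 -0.2879  0.0894]] hole [[ 0.451  -0.2894  0.066 ]]
[[387.5216 208.8771]] [[389.5179 192.8754]] [[390.4429 185.4327]]
[[204.5853 241.4019]] [[199.8977 227.628 ]] [[197.6792 221.1099]]
```

View pics/w11c.png

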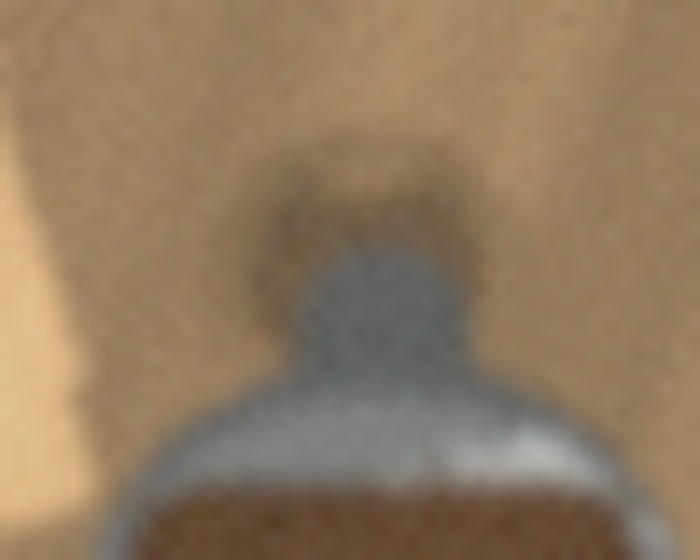

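View pics/ss11.png

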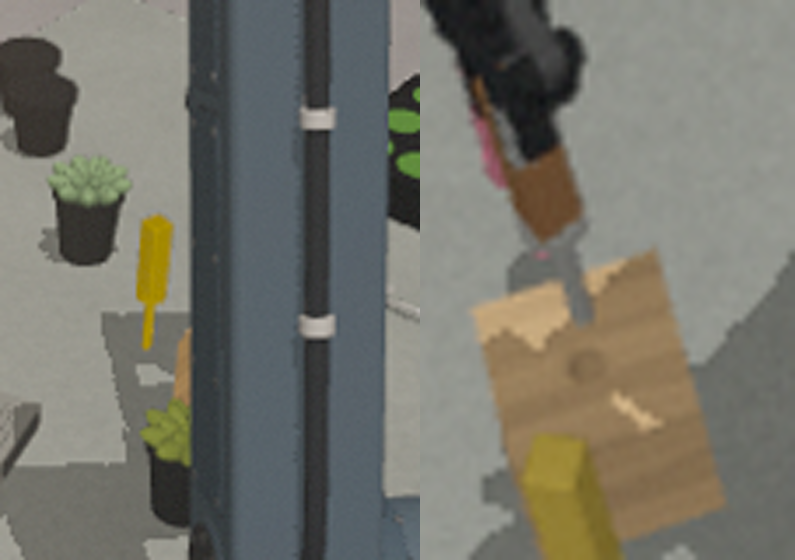

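```bash
python3 -m inch '[[[0.25,0.3,-0.05,0,0,0,1.5],[0.25,1.5,-0.05,0,0,0,1.5],[0.25,2.5,-0.05,0,0,0,1.5],[0.25,3,-0.05,0,0,0,1.5],[0.25,3,-0.05,0,0,0,1.5]]]'; python3 - <<'E'
from h import *
goto([.4531,-.2907,.093],np.radians(29))
d=grab('scene','scene12')
w=grab('wrist','wrist12')
cv2.imwrite('pics/ss12.png',np.hstack([cv2.resize(d['frame'][200:290,170:250],None,fx=5,fy=5,interpolation=2),cv2.resize(w['frame'][160:250,285:350],None,fx=5,fy=5,interpolation=2)]))
E
```

```text
clock: 16.5
ee_pos: [0.453, -0.2918, 0.1453]
orientation: [-0.609, 0.359, -0.359, 0.61]
contact_force: [0.9, -0.8, -0.8]
width: 0.0206
cur [ 0.453  -0.2918  0.1453] jaw yaw 29.051465157923143 -> 29.000000000000004 shift [-0.09  5.23  0.06] rot [-0.02  0.05 -0.01] q6 -1.287332405039156 F [ 0.892  -0.7601 -0.777 ] w 0.020635062432677913 t 16.5
[[0.486, -0.874, -0.0], [0.0, 0.0, -1.0], [0.874, 0.486, 0.0]]
```

View pics/ss12.png

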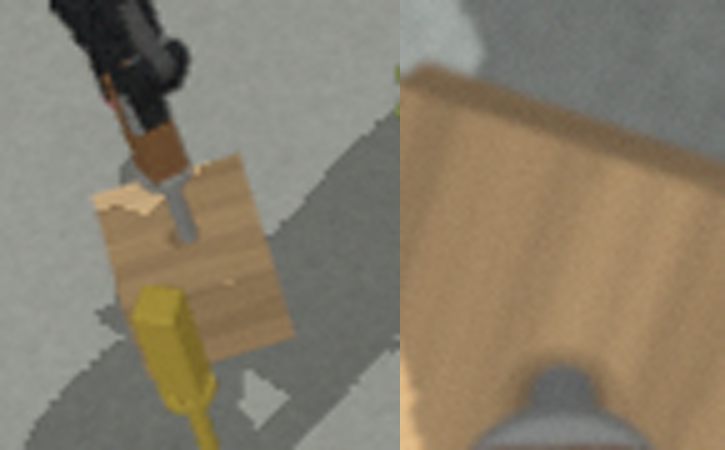

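```bash
python3 -m inch '[[[0.1,0.2,-0.15,0,0,0,1.5],[0.1,1,-0.15,0,0,0,1.5],[0.1,2,-0.15,0,0,0,1.5],[0.1,2,-0.15,0,0,0,1.5]]]'; python3 - <<'E'
from h import *
goto([.4531,-.2907,.093],np.radians(29))
d=grab('scene','scene13')
w=grab('wrist','wrist13')
cv2.imwrite('pics/ss13.png',np.hstack([cv2.resize(d['frame'][200:290,170:250],None,fx=5,fy=5,interpolation=2),cv2.resize(w['frame'][160:250,285:350],None,fx=5,fy=5,interpolation=2)]))
E
```

```text
clock: 17.1
ee_pos: [0.452, -0.2932, 0.1249]
orientation: [-0.609, 0.359, -0.358, 0.61]
contact_force: [-0.5, 0.3, 0.1]
width: 0.0204
cur [ 0.452  -0.2932  0.1249] jaw yaw 29.04221907833744 -> 29.000000000000004 shift [-0.16  3.19  0.22] rot [-0.01  0.04 -0.06] q6 -1.2905732221337336 F [-0.4848  0.2619  0.1036] w 0.020423204684423525 t 17.1
[[0.485, -0.874, -0.001], [-0.0, 0.001, -1.0], [0.874, 0.485, 0.0]]
```

View pics/ss13.png

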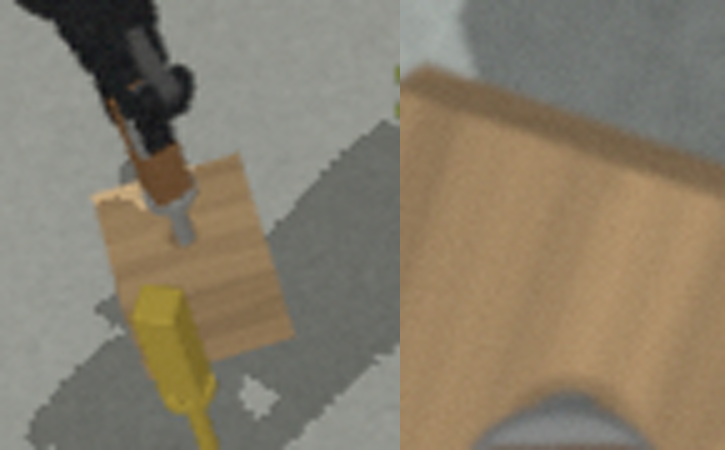

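```bash
python3 -m inch '[[[0,0.8,0,0,0,0,1.5],[0,1.8,0,0,0,0,1.5],[0,2.6,0,0,0,0,1.5],[0,2.8,0,0,0,0,1.5]]]';python3 -m inch '[[[0,0.3,0,0,0,0,1.5],[0,0.3,0,0,0,0,1.5],[0,0.3,0,0,0,0,1.5]]]'
```

```text
clock: 17.7
ee_pos: [0.452, -0.2932, 0.0968]
orientation: [-0.609, 0.359, -0.358, 0.61]
contact_force: [0.5, 0.1, -1.1]
width: 0.021
clock: 18.08
ee_pos: [0.4521, -0.2933, 0.0939]
orientation: [-0.609, 0.359, -0.358, 0.61]
contact_force: [-0.9, -0.1, -0.6]
width: 0.0206
```

```bash
python3 -m inch '[[[0,0.15,0,0,0,0,1.5],[0,0.3,0,0,0,0,1.5],[0,0.3,0,0,0,0,1.5]]]'; python3 - <<'E'
from h import *
S=r.sense();print(S['ee_pos'],S['contact_force'])
d=grab('scene','scene14')
w=grab('wrist','wrist14')
cv2.imwrite('pics/ss14.png',np.hstack([cv2.resize(d['frame'][200:290,170:250],None,fx=5,fy=5,interpolation=2),cv2.resize(w['frame'][160:250,285:350],None,fx=5,fy=5,interpolation=2)]))
E
```

```text
clock: 18.45
ee_pos: [0.4524, -0.2935, 0.0931]
orientation: [-0.609, 0.358, -0.359, 0.609]
contact_force: [-1.8, 1.5, 12.3]
width: 0.0209
[ 0.4524 -0.2935  0.0931] [-1.8069  1.5295 12.3284]
```

View pics/ss14.png

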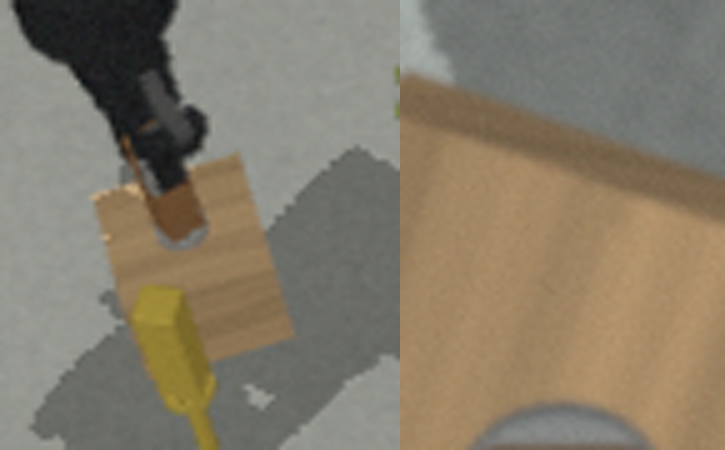

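```bash
python3 -m inch '[[[0,0,0,0,0,0,2.6],[0,0,0,0,0,0,4],[0,0,0,0,0,0,5],[0,0,0,0,0,0,5],[0,0,0,0,0,0,5],[0,0,0,0,0,0,5]]]'; python3 - <<'E'
from h import *
w=grab('wrist','wrist15');S=r.sense();print(S['ee_pos'],S['contact_force'],S['width'])
E
```

```text
clock: 19.3
ee_pos: [0.4523, -0.2935, 0.0929]
orientation: [-0.609, 0.358, -0.359, 0.61]
contact_force: [0.3, -0.3, -0.1]
width: 0.0499
[ 0.4524 -0.2935  0.093 ] [-0.9049  0.1777 -0.5113] 0.04976222155470698
```

View pics/wrist15.png

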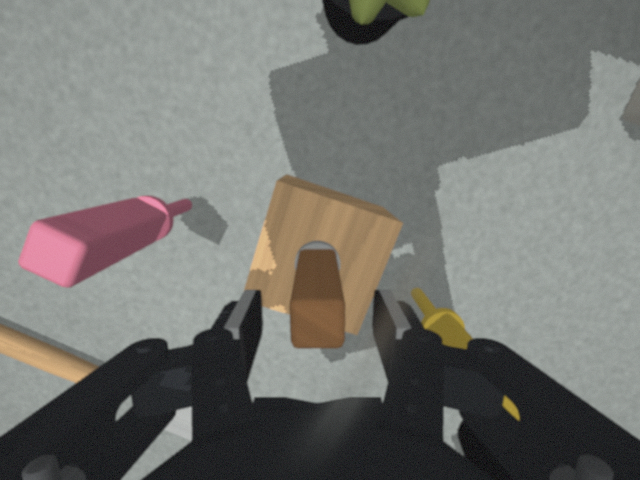

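Released, handle free between the fingers. Lifting straight up and then back.

```bash
python3 -m inch '[[[0,-3,0,0,0,0,5],[0,-8,0,0,0,0,5],[0,-13,0,0,0,0,5],[0,-18,0,0,0,0,5],[10,-20,0,0,0,0,5],[16,-20,0,0,0,0,5],[20,-20,0,0,0,0,5],[20,-20,0,0,0,0,5]]]'; python3 - <<'E'
from h import *
d=grab('scene','scene16');s=grab('side','side16');print(r.sense()['ee_pos'])
P=cloud(d);P3=P[(abs(P[...,0]-.453)<.03)&(abs(P[...,1]+.289)<.03)&(P[...,2]>.142)];print('handle',P3.mean(0),P3[:,2].max(),len(P3))
P=cloud(s);P3=P[(abs(P[...,0]-.453)<.03)&(abs(P[...,1]+.289)<.03)&(P[...,2]>.142)];print('handle',len(P3) and P3.mean(0))
cv2.imwrite('pics/ss16.png',np.hstack([cv2.resize(d['frame'][180:310,150:280],None,fx=4,fy=4,interpolation=2),cv2.resize(s['frame'][180:260,340:400],(280,520),interpolation=2)]))
E
```

```text
clock: 20.35
ee_pos: [0.5502, -0.4718, 0.2916]
orientation: [0.609, -0.359, 0.359, -0.609]
contact_force: [-0.7, 0.3, 0.1]
width: 0.0502
[ 0.5495 -0.4699  0.2915]
handle [ 0.4473 -0.2912  0.6543] 0.7174592681967644 1805
handle 0
```

View pics/scene16.png

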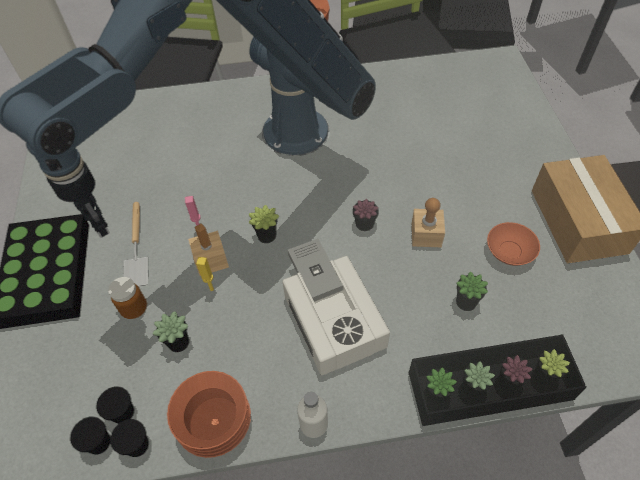

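View pics/ss16.png

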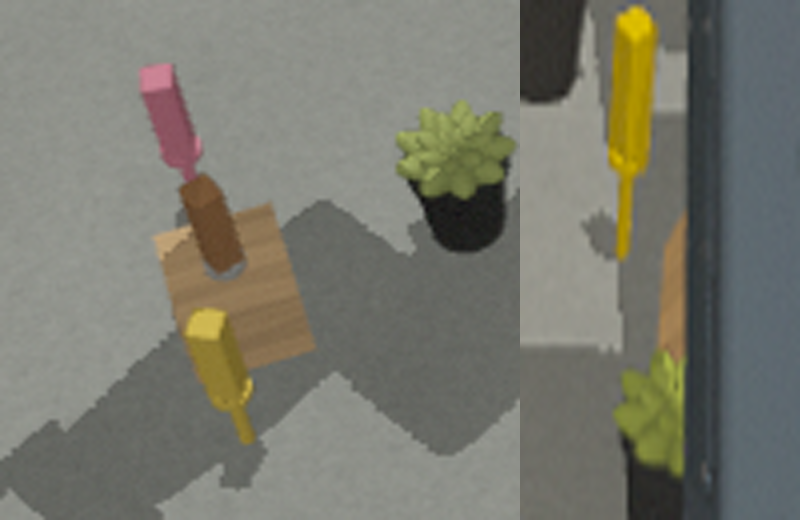

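```bash
python3 - <<'E'
from h import *
d=cams.grab_frame
d=grab('scene');P=cloud(d);a=cv2.imread('pics/scene16.png')
q=P[225:232,198:204].reshape(-1,3);print('handle top z',np.percentile(q[:,2],[10,50,90,100]))
cv2.imwrite('pics/c17.png',cv2.resize(a[230:310,270:370],None,fx=7,fy=7,interpolation=2))
P0=None
e=np.array([np.cos(.256),np.sin(.256)]);C=np.array([.6738,.006])
L=(P[...,:2]-C)@e;W=(P[...,:2]-C)@[-e[1],e[0]]
for w in (-.03,-.01,.01,.03):
    m=(abs(W-w)<.006)&(abs(P[...,2]-.084)<.004)&(L<0.05)&(L>-.25);print(w,np.percentile(L[m],[1,50,99]))
E
```

```text
handle top z [0.1448 0.1478 0.1512 0.1525]
-0.03 [-0.1769 -0.0976 -0.0223]
-0.01 [-0.177  -0.0962 -0.0232]
0.01 [-0.1794 -0.0961 -0.0237]
0.03 [-0.1769 -0.0965 -0.024 ]
```

View pics/c17.png

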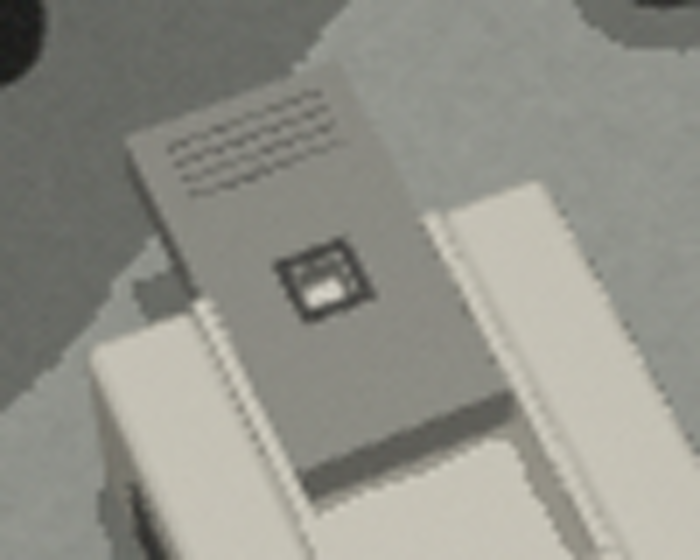

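```bash
python3 -c "
from cell import r
print(r.hand_in(), r.sense()['clock'])"
```

```text
the job is handed in; nothing more can be done
the job is handed in; nothing more can be done
```

The job is done and handed in at about 20.5 s of the 61 s allowed; the hand-in reports no verdict.

**What I did:** I took the brown square-handled pin tool from its block and left the pink and yellow look-alikes alone. I pressed the release until it bottomed, with the press force rising to about 11 N. Holding it down, I pushed the slide out until it stopped yielding, at about 7 N. Then I put the tool back in its block until the collar seated, opened the gripper and moved clear.

**Last checks:**
- **Slide:** the well's rim moved about 71 mm in the overhead view, and the slide's front edge also about 71 mm by the depth picture. An earlier side-view depth reading of the front edge gave 73–76 mm. All of this fits the 72 mm stop within the cameras' accuracy. The release is up again.
- **Pin tool:** it seated at the same gripper height as when I picked it up (0.0931 m). Its handle top is about 148 mm above the table, as it should be. The side camera's view of the block was blocked by the arm, so the final upright check rests on the overhead view alone.
- **Fit into the block:** the overhead and wrist views disagreed by a few millimetres on where the tip was over the hole. I went down in small steps, shifted about 1.5 mm on the way, and felt no side force.
- **Other things:** the plants and other objects look where they were in the last overhead picture. I compared these by eye and did not measure them.

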